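# Feed the foam blank to the cut line with the ratchet lever

## Robot

A 6-joint arm with a two-finger parallel gripper is mounted at the origin on the work surface. World frame = base frame: x ahead of the robot, y to its left, z up, the work surface at z = 0. Lengths are in m, angles in degrees, forces in N, time in s.
With the tool pointing down it reaches from about 0.3 to 0.875 m from the base axis. Payload 4.2 kg.
Tool frame: the origin (TCP) lies at the very end of the fingers, on their centre line; the grasp point (between the pads) lies 19 mm behind it (bot.pinch_z is the distance from the TCP to the grasp point, in m); y points along the fingers, z is the direction in which the jaws open and shut, and the axes are right-handed (so a half turn about y gives the same grasp; the last joint's range is limited). The gripper opens to 85 mm and grips with 20 to 120 N. Pads are 22 mm wide; open, the fingers measure 114 mm over their backs; the gripper's body (76 mm by 85 mm) begins 54 mm behind the grasp point. The pads swing forward as they close: fully open they stand 13 mm farther back than shut.
Start: joints at [-74.313, 18.312, 89.639, -0, 72.044, -1.146], TCP at [0.167, -0.55, 0.195] pointing down, gripper open.
Joint ranges: [-177.97, 177.97], [-48.28, 115.42], [12.27, 149.76], [-77.06, 257.06], [2.81, 150.46], [-146.56, 146.56]. Speed limits (degrees/s): [147.25, 147.25, 180, 180, 180, 180].

## Interface

Orientations are given as a 3x3 rotation matrix whose columns are the frame's x, y, z axes.
In Python, from bench import bot gives the robot as it stands. The module is installed in compiled form; this text tells all that it offers.
- The arm moves only by the shell command python3 -m handwheel 'ROWS' [FORCE]. ROWS is JSON, a list that holds one entry, the list of rows, each a list of 7 numbers: the shift along the tool's x, y, z in mm, then the turn, a rotation vector about the tool's x, y, z in degrees, then the closure, from 0 (fully open) to 1 (shut). In form: [[[dx, dy, dz, ax, ay, az, grip], ...]]. A call has 1 to 10 rows; each row is the pose to reach, as a shift and turn from the pose commanded when the call began, along the tool's axes at that moment; what a row does not reach only later rows make up. A row lasts 1/10 s, in which the tool goes at most 50 mm and 8.59 degrees, less where a joint would pass 70% of its speed; a pose out of reach is approached as far as the arm can. A call with a gripper value outside its range is refused whole. The fingers move at their own pace and stop on an object; FORCE is the grip in N (left out, the last holds). Time passes only in rows, so rows that repeat a pose let the fingers close. It gives the time, the measured TCP pose, the force and the opening at its end, in the units of the state.
- bot.sense(): the state, without advancing time (a new reading comes with each control period).
- bot.camera(name): name is "scene" or "top"; returns (picture, depth): 420x560x3 uint8, red, green, blue; 420x560 float32, m along the optical axis (not along the pixel's ray), 0 where there is no reading.
- bot.calibration(name): a dict with "intrinsics" (3x3 intrinsics, pixels), "extrinsics" (4x4, takes a point from world to camera coordinates). Camera axes: x right, y up, looking along -z (the intrinsics and any distortion apply to the point x, -y, -z); pixel columns grow to the right and rows downward; lengths in m; the calibration is good to about 2 mm. A picture is of the moment at which its call begins. calibration takes no time and is no camera call.
- bot.finish_job(): hands the job in, once; it reports no verdict.
The state is a dict: "t": time; "qpos": joint angles; "joint_velocities": joint speeds; "tau": joint torques, N m; "position": TCP position; "orientation": TCP orientation; "force": force on the tool from outside, world axes, zero at the start; "ft_torque": the same for the moment, N m; "finger_gap": finger opening in m.
Only numpy, scipy, OpenCV 4.12 (cv2) and the standard library are available. Lean on these libraries where they do the work, as an engineer would, in place of code of your own. Each camera call takes 0.05 s, during which the arm holds its last target. There are 200 camera calls.

## Task

Hold the upright wooden handle of the ratchet feed and pump the lever to and fro, one tooth per stroke, until the front face of the white foam block is flush with the end of the low plywood cheek beside it, no farther. Move the foam only with the lever, never by touching it or its carriage, and leave the lever back at its rest stop.

Things in the scene. Friction and masses are not known exactly. Their poses are not given: they have to be found in the camera images.
- handle (a point): Middle of the lever's upright round wooden handle (22 mm thick, 82 mm tall, at the free end of a flat steel lever). The point is on its axis, 103 mm above the table, 37 mm below its top; the lever's bar lies 48-58 mm above the table. x axis: level, along the lever to the upright pivot axis 120 mm away; z up; turns with the lever. The loose sanding block with a bulbous knob is not it.
- lever (a joint): Lever angle, rad: 0 at the rest stop (start), 0.60 at the other stop, growing counter-clockwise from above (handle swings away from the foam). It stays where left; some 5 N at the handle moves it. A stroke past 0.53 and back below 0.08 gains exactly one tooth, 14 mm; at the stroke's end the foam runs some 5 mm over and slips back onto the catch as the lever returns. No winding back.
- carriage: Sliding steel rack and deck with the white foam block (80 mm wide, 100 mm long in the feed direction, 60 mm tall, top 90 mm above the table). Origin: middle of the foam's leading front face; y axis: feed direction, out of that face; z up. A light spring pulls it back. It starts 3, 4 or 5 strokes (42, 56 or 70 mm, or up to 5 mm more, which the first stroke takes up) short of the cheek's end.
- cut_line (a point): Top edge of the end of the low plywood cheek (12 mm thick, 120 mm long, top 55 mm above the table) fixed along the foam's side away from the lever, 51 mm sideways from the middle of the foam. Axes as the carriage: y is the feed direction, x points from the lever's side to the cheek's. The foam's front face must end level with this point along y.

How it is judged (in metres and radians):
At the end, for the whole second after the job is handed in: The foam's front face is within 6.5 mm (less than half a tooth) of flush with the end of the plywood cheek and at rest, and the lever is back within 0.12 rad of its rest stop (y of carriage in the frame of cut_line between -0.0065 and 0.0065 m and value of joint lever below 0.12 rad and linear speed of carriage below 0.01 m/s); the robot touches nothing.
It fails at once if the robot pushes on the foam block or its carriage (more than 1 N) (contact force between any of the fingers, the arm and carriage above 1 N).
It also fails if it takes over 56 s, if anything falls off the work surface, if the arm or the gripper's body presses on something with over 40 N, if the wrist force passes 120 N, or if a joint passes its speed limit or range.

## Working session

There is one attempt and no reset: what is moved stays moved. The work goes in short steps, Python scripts to look and compute and a shell command to move; the robot and the scene stay as the last step left them, time stands still between calls to the robot, and variables do not carry over. Pictures are saved under pics/ and viewed, about 8 in all and at most 12, crops included, and the job is handed in when it is done.

```bash
mkdir -p pics
python3 - <<'E'
from bench import bot
import cv2,numpy as np
for n in("scene","top"):
    p,d=bot.camera(n); cv2.imwrite(f"pics/{n}0.png",p[:,:,::-1]); np.savez(f"{n}0.npz",p=p,d=d)
    c=bot.calibration(n); print(n,c["intrinsics"].round(1).tolist(),c["extrinsics"].round(4).tolist(),[k for k in c])
s=bot.sense();print(s)
E
```

```text
scene [[389.9, 0.0, 278.2], [0.0, 389.9, 207.8], [0.0, 0.0, 1.0]] [[0.1816, 0.9834, 0.0053, -0.2082], [-0.8293, 0.1502, 0.5383, 0.4182], [0.5285, -0.1021, 0.8428, -1.0425], [0.0, 0.0, 0.0, 1.0]] ['intrinsics', 'extrinsics']
top [[517.6, 0.0, 277.5], [0.0, 517.6, 219.1], [0.0, 0.0, 1.0]] [[0.0285, -0.9996, 0.0006, 0.0714], [0.9994, 0.0285, 0.021, -0.5869], [-0.021, -0.0, 0.9998, -0.8896], [0.0, 0.0, 0.0, 1.0]] ['intrinsics', 'extrinsics']
{'t': 0.1, 'qpos': array([-7.43160512e+01,  1.83493606e+01,  8.96995565e+01, -4.65857349e-04,
        7.20458199e+01, -1.14573522e+00]), 'joint_velocities': array([-0.06204084, -0.10335793, -0.11433032,  0.07769188,  0.05861303,
        0.05677902]), 'tau': array([-3.24409311e-04, -4.16408765e+01, -2.34703320e+01, -4.96989730e-05,
        4.85727185e-03,  1.66989980e-05]), 'position': array([ 0.1663449 , -0.54989753,  0.19455159]), 'orientation': array([[-9.57168905e-01, -4.54430907e-04,  2.89529759e-01],
       [-2.89530115e-01,  1.58981739e-03, -9.57167585e-01],
       [-2.53329112e-05, -9.99998633e-01, -1.65329520e-03]]), 'force': array([-0.43774331, -0.12200075, -0.41131762]), 'ft_torque': array([ 0.05093774,  0.01432958, -0.00409322]), 'finger_gap': 0.08550992118130903}
```

View pics/scene0.png

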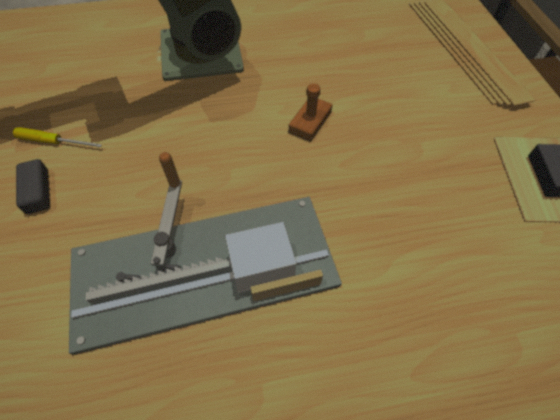

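View pics/top0.png

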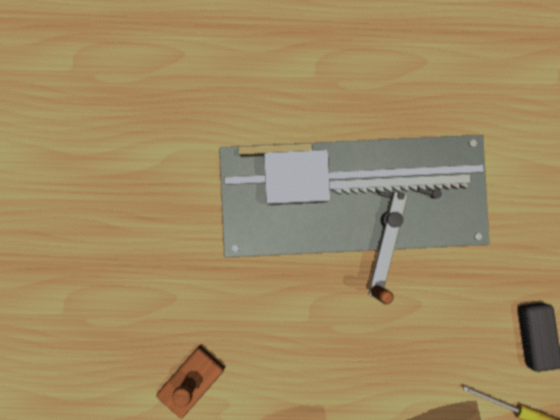

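The scene view shows the plate with the foam at (262,255), the cheek at (287,287), the handle at (168,170) and the pivot at (163,240). In the top view the foam is at (297,177), with the cheek's end at about (240,150) on its left. The handle top is at (386,296) and the pivot at (393,219). The feed runs left in the top image (≈ +y).

```bash
cat > h.py <<'E'
import numpy as np,cv2
from bench import bot
def ray(n,u,v,z):
    c=bot.calibration(n);K=c["intrinsics"];E=c["extrinsics"]
    d=np.linalg.inv(K)@[u,v,1];d=E[:3,:3].T@(d*[1,-1,-1]);o=-E[:3,:3].T@E[:3,3]
    return o+d*(z-o[2])/d[2]
def pts(n,d):
    v,u=np.mgrid[:420,:560];c=bot.calibration(n);K=c["intrinsics"];E=c["extrinsics"]
    X=np.stack([(u-K[0,2])/K[0,0]*d,-(v-K[1,2])/K[1,1]*d,-d],-1)
    return (X-E[:3,3])@E[:3,:3]
E
python3 - <<'E'
from h import *
for n,box in(("top",(130,310,215,495)),("scene",(140,350,60,345))):
    f=np.load(n+"0.npz");p,d=f["p"],f["d"];P=pts(n,d)
    hsv=cv2.cvtColor(p,cv2.COLOR_RGB2HSV);r0,r1,c0,c1=box
    m=np.zeros(d.shape,bool);m[r0:r1,c0:c1]=1
    for nm,lo,hi in(("handle",.08,.16),("foam",.083,.097),("cheek",.048,.06)):
        k=m&(P[...,2]>lo)&(P[...,2]<hi)&(d>0)
        if nm=="cheek": k&=hsv[...,1]>90
        if nm=="foam": k&=hsv[...,1]<60
        if nm=="handle": k&=hsv[...,1]>90
        N,L,S,C=cv2.connectedComponentsWithStats(k.astype(np.uint8))
        for i in np.argsort(-S[1:,4])[:2]+1:
            q=P[L==i];print(n,nm,S[i],C[i].round(1),q.mean(0).round(4),np.percentile(q,[2,98],axis=0).round(4).tolist())
p=np.load("top0.npz")["p"];cv2.imwrite("pics/c1.png",cv2.resize(p[130:310,215:415,::-1],None,fx=3.3,fy=3.3,interpolation=2))
E
```

```text
top handle [373 286  21  19 266] [382.9 295.3] [ 0.473  -0.0724  0.127 ] [[0.4623, -0.0837, 0.0846], [0.4817, -0.0651, 0.1417]]
top foam [ 264  150   66   54 3213] [296.8 176.7] [0.6505 0.0596 0.0897] [[0.6118, 0.0119, 0.0867], [0.6893, 0.1074, 0.0925]]
top cheek [239 144  72  11 404] [271.6 148.6] [0.6991 0.101  0.0547] [[0.69, 0.0413, 0.0511], [0.7068, 0.1513, 0.0579]]
top cheek [371 296   1   1   1] [371. 296.] [ 0.4626 -0.0681  0.0547] [[0.4626, -0.0681, 0.0547], [0.4626, -0.0681, 0.0547]]
scene handle [159 152  20  29 351] [168.3 165.8] [ 0.4786 -0.0731  0.1172] [[0.4677, -0.0843, 0.0816], [0.4834, -0.064, 0.1417]]
scene foam [ 226  222   71   58 2847] [259.8 250.2] [0.6553 0.0603 0.0904] [[0.6145, 0.013, 0.0872], [0.693, 0.1085, 0.0925]]
scene cheek [251 271  71  24 566] [285.7 281.9] [0.7022 0.0944 0.0547] [[0.694, 0.0391, 0.0488], [0.7102, 0.1515, 0.0574]]
scene cheek [179 194   1   3   3] [179. 195.] [ 0.4963 -0.0691  0.0515] [[0.4955, -0.0694, 0.0501], [0.4974, -0.0686, 0.0534]]
```

View pics/c1.png

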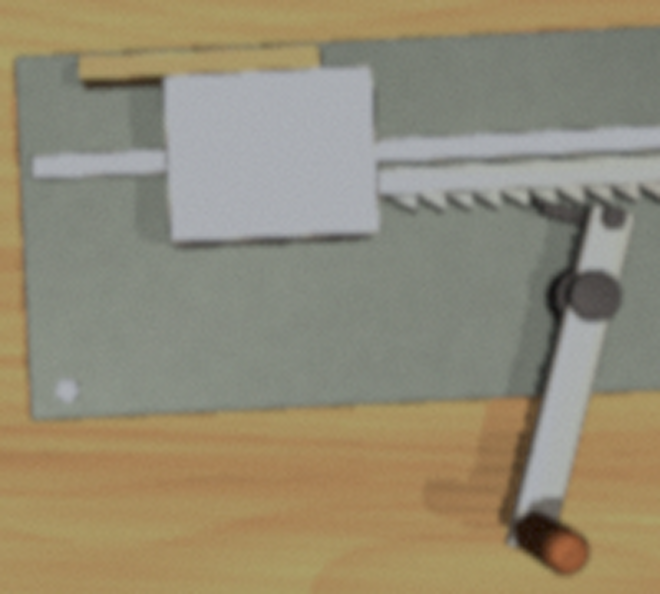

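Run:
```python
from h import *
g=lambda x,y,z:ray("top",215+(x-1.1)/3.3,130+(y-1.1)/3.3,z)
P=pts("top",np.load("top0.npz")["d"])
print("pivot z",P[216:223,391:398,2].mean().round(4),"handle top z",P[295:299,384:388,2].mean())
f1,f2=g(165,76,.09),g(173,243,.09);b1,b2=g(371,67,.09),g(377,233,.09)
c1,c2=g(78,57,.055),g(80,82,.055);e1=g(318,47,.055)
y=(f1-b1+f2-b2);y/=np.linalg.norm(y);x=np.array([y[1],-y[0],0])
x2=c1-e1;x2/=np.linalg.norm(x2)
print("feed",y,"cheek dir",x2,"len",np.linalg.norm(f1-b1),np.linalg.norm(f1-f2),"cheek",np.linalg.norm(c1-e1))
F=(f1+f2)/2;print("F",F,"cut",(c1+c2)/2,"gap",((c1+c2)/2-F)@y, "side",((c1+c2)/2-F)@x)
pv=g(593,296,P[216:223,391:398,2].mean());h=g(563,552,.14)
print("pivot",pv,"handle",h,np.linalg.norm((pv-h)[:2]),np.degrees(np.arctan2(*(pv-h)[1::-1])))
# scene check
print("scene handle top",ray("scene",166.5,157.5,.14))
```

```text
pivot z 0.0659 handle top z 0.13980133955007706
feed [-0.07488367  0.99719228  0.        ] cheek dir [-0.07031675  0.99752471  0.        ] len 0.09828565283330294 0.07975141080011755 cheek 0.11945359639845089
F [0.64703482 0.10811179 0.09      ] cut [0.69402725 0.15499882 0.055     ] gap 0.04323641907812419 side 0.05037155936269648
pivot [ 0.58841854 -0.10069419  0.06587173] handle [ 0.47220436 -0.07332368  0.14      ] 0.11939380488260419 -13.252667810447193
scene handle top [ 0.47892125 -0.07100919  0.14      ]
```

Gap 43 mm, so 3 strokes. The sizes agree: foam 98x80 mm, cheek 119 mm, lever 119 mm. Next I move above the handle with the jaws across the lever.

```bash
python3 -m handwheel '[[[-216,0,-184,0,15,0,0],[-430,0,-368,0,30,0,0],[-430,0,-368,0,30,0,0],[-430,0,-368,0,30,0,0],[-430,0,-368,0,30,0,0],[-430,0,-368,0,30,0,0],[-430,0,-368,0,30,0,0],[-430,0,-368,0,30,0,0],[-430,0,-368,0,30,0,0],[-430,0,-368,0,30,0,0]]]' 30
cat > w.py <<'E'
from h import *
import sys
# tool-frame shift (mm) and turn about tool y (deg) to reach world x,y,z with jaw angle a
x,y,z,a=map(float,sys.argv[1:5]);s=bot.sense();R=s["orientation"]
print("d",(R.T@(np.array([x,y,z])-s["position"])*1000).round(1),"turn",round(float(np.degrees(np.arctan2(R[1,2],R[0,2]))-a),1),"tilt",R[2].round(3),"t",s["t"],s["position"].round(4))
E
python3 w.py .473 -.073 .195 -103.3
```

```text
t: 1.1
position: [0.434, -0.1312, 0.1952]
orientation: [[-0.974, -0.0, -0.228], [0.228, -0.0, -0.974], [-0.0, -1.0, 0.0]]
force: [0.2, -0.7, 0.0]
finger_gap: 0.0855
d [-24.7   0.2 -65.5] turn 0.1 tilt [-0. -1.  0.] t 1.1 [ 0.434  -0.1312  0.1952]
```

```bash
python3 -m handwheel '[[[-25,0,-65,0,0,0,0],[-25,0,-65,0,0,0,0],[-25,0,-65,0,0,0,0],[-25,0,-65,0,0,0,0]]]' >/dev/null; python3 w.py .473 -.073 .087 -103.3
python3 - <<'E'
from h import *
a=bot.camera("scene")[0];b=bot.camera("top")[0]
cv2.imwrite("pics/c2.png",cv2.resize(np.hstack([a[60:260,80:280],b[170:370,290:490]])[:,:,::-1],None,fx=2,fy=2))
E
```

```text
d [ -0.4 107.8  -2.8] turn 0.2 tilt [ 0.001 -1.     0.001] t 1.5 [ 0.4721 -0.0756  0.1949]
```

View pics/c2.png

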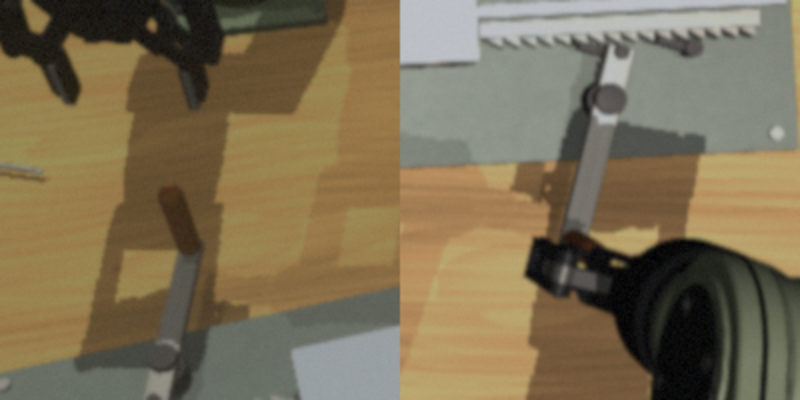

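The crop shows the open fingers at (65,95) and (195,105) straddling the line of the handle, whose top is at (170,190). Both views are consistent with the fingers being above it. I descend and close.

```bash
python3 -m handwheel '[[[0,40,-2,0,0,0,0],[0,80,-2,0,0,0,0],[0,106,-2,0,0,0,0],[0,106,-2,0,0,0,0],[0,106,-2,0,0,0,0.4],[0,106,-2,0,0,0,1],[0,106,-2,0,0,0,1],[0,106,-2,0,0,0,1],[0,106,-2,0,0,0,1],[0,106,-2,0,0,0,1]]]' 40; python3 w.py .473 -.073 .087 -103.3
```

```text
t: 2.6
position: [0.4732, -0.0764, 0.0908]
orientation: [[-0.974, 0.001, -0.225], [0.225, -0.006, -0.974], [-0.002, -1.0, 0.006]]
force: [-2.8, -9.1, 7.2]
finger_gap: 0.0191
d [ 1.   3.8 -3.3] turn 0.3 tilt [-0.002 -1.     0.006] t 2.6 [ 0.4732 -0.0764  0.0908]
```

Run:
```python
from h import *
a=bot.camera("scene")[0];b=bot.camera("top")[0]
cv2.imwrite("pics/c3.png",cv2.resize(np.hstack([a[110:230,110:230],b[210:330,330:450]])[:,:,::-1],None,fx=3.3,fy=3.3,interpolation=2))
s=bot.sense();print(s["finger_gap"],s["force"],s["position"])
```

```text
0.018984184213346772 [-3.48267745 -9.56582269  6.11182735] [ 0.47323418 -0.07638239  0.09082074]
```

View pics/c3.png

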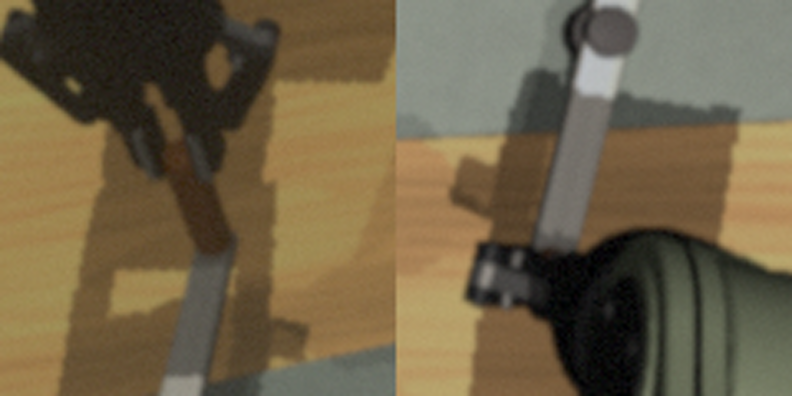

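Run:
```python
from h import *
c=bot.calibration("scene");K=c["intrinsics"];E=c["extrinsics"]
s=bot.sense()
R=s["orientation"];T=s["position"]
for l,p in(("tcp",T),("grasp",T-R[:,1]*.019),("tip+",T+R[:,2]*.015),("tip-",T-R[:,2]*.015),("htop",[.473,-.073,.14]),("hbot",[.473,-.073,.058])):
    q=E[:3,:3]@p+E[:3,3];q=K@(q*[1,-1,-1]);q=q[:2]/q[2];print(l,q.round(1),((q-110)*3.3).round())
a,d=bot.camera("scene");P=pts("scene",d)
for v in range(150,186,3):
    print(v,[tuple((P[v,u]*1000).astype(int).tolist()) for u in (154,160,164,168,172,176)])
```

```text
tcp [169.8 173. ] [197. 208.]
grasp [167.4 166.5] [189. 186.]
tip+ [161.6 172.7] [170. 207.]
tip- [178.  173.4] [224. 209.]
htop [165.2 155. ] [182. 149.]
hbot [175.6 183.4] [216. 242.]
150 [(479, -85, 163), (331, -113, 0), (334, -104, 2), (490, -61, 170), (491, -55, 169), (479, -51, 155)]
153 [(482, -87, 158), (464, -82, 137), (468, -74, 139), (486, -64, 159), (484, -58, 155), (481, -52, 150)]
156 [(482, -88, 151), (473, -81, 139), (474, -75, 139), (488, -65, 153), (484, -60, 147), (485, -53, 147)]
159 [(481, -91, 142), (478, -82, 137), (480, -75, 138), (486, -67, 144), (486, -61, 143), (485, -55, 140)]
162 [(363, -126, 0), (366, -113, 1), (481, -76, 132), (482, -70, 132), (487, -62, 136), (371, -80, 0)]
165 [(370, -126, 0), (372, -114, 0), (480, -79, 123), (482, -72, 124), (478, -66, 118), (381, -80, 2)]
168 [(378, -127, 0), (383, -113, 2), (478, -81, 113), (483, -73, 117), (480, -67, 112), (389, -80, 2)]
171 [(387, -126, 0), (391, -114, 1), (476, -83, 103), (481, -76, 107), (482, -69, 106), (474, -64, 95)]
174 [(397, -126, 2), (398, -114, 0), (398, -106, 0), (481, -77, 99), (483, -70, 100), (477, -65, 90)]
177 [(405, -126, 1), (406, -114, 0), (409, -106, 2), (480, -80, 89), (481, -73, 88), (479, -66, 84)]
180 [(410, -127, 0), (415, -114, 2), (415, -106, 0), (479, -82, 79), (482, -74, 81), (482, -68, 79)]
183 [(419, -127, 0), (421, -115, 0), (423, -106, 1), (425, -98, 1), (483, -76, 74), (480, -70, 68)]
```

Run:
```python
from h import *
a,d=bot.camera("scene");P=pts("scene",d)
c=a[100:200,115:215,::-1]
z=np.clip(P[100:200,115:215,2]/.25*255,0,255).astype(np.uint8)
o=np.hstack([np.clip(c.astype(float)*2.2,0,255).astype(np.uint8),cv2.applyColorMap(z,cv2.COLORMAP_TURBO)])
cv2.imwrite("pics/c4.png",cv2.resize(o,None,fx=4,fy=4,interpolation=0))
```

```text
(no output)
```

View pics/c4.png

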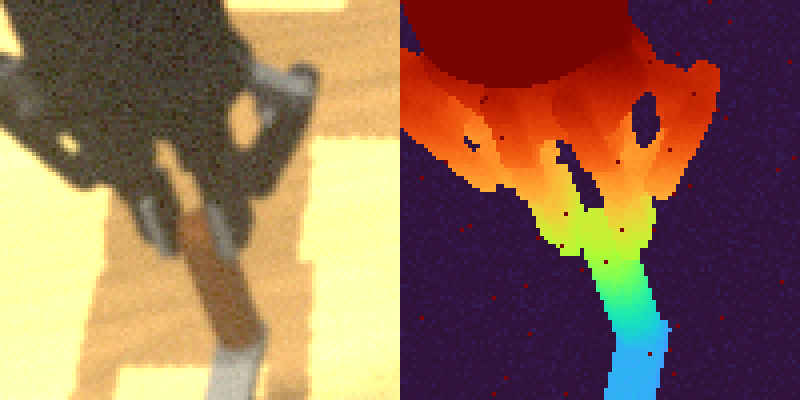

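The picture shows the fingertips at about (157,162) and (172,163) in full-frame pixels, at z≈0.135. They overlap only the top of the handle, although the reported TCP is 0.091. I'll open, go 20 mm lower (clear of the lever on either reading), and regrip.

```bash
python3 -m handwheel '[[[0,0,0,0,0,0,0.4],[0,0,0,0,0,0,0.4],[0,0,0,0,0,0,0.4],[0,10,-2,0,0,0,0.4],[0,18,-2,0,0,0,0.4],[0,18,-2,0,0,0,0.4],[0,18,-2,0,0,0,0.4]]]' 40
python3 - <<'E'
from h import *
s=bot.sense();print(s["qpos"].round(2))
a,d=bot.camera("scene");P=pts("scene",d)
k=np.zeros(d.shape,bool);k[100:185,115:215]=1
k&=(P[...,2]>.04)&(a.max(2)<75)&(np.abs(P[...,0]-.475)<.03)
q=P[k];q=q[np.argsort(q[:,2])];print(len(q),(q[:25:3]*1000).round())
E
```

```text
t: 3.5
position: [0.4733, -0.0715, 0.0707]
orientation: [[-0.974, -0.001, -0.228], [0.228, 0.0, -0.974], [0.001, -1.0, 0.0]]
force: [0.1, 1.1, 0.7]
finger_gap: 0.0512
[-9.9700e+00  1.6760e+01  1.1222e+02 -1.0000e-02  5.1090e+01  9.3190e+01]
3221 [[471. -64.  54.]
 [474. -64.  62.]
 [479. -66.  63.]
 [481. -69.  66.]
 [480. -67.  67.]
 [482. -76.  68.]
 [482. -74.  69.]
 [482. -79.  69.]
 [480. -81.  70.]]
```

Run:
```python
from h import *
a,d=bot.camera("scene");P=pts("scene",d)
c=a[100:200,115:215,::-1]
z=np.clip(P[100:200,115:215,2]/.25*255,0,255).astype(np.uint8)
o=np.hstack([np.clip(c.astype(float)*2.2,0,255).astype(np.uint8),cv2.applyColorMap(z,cv2.COLORMAP_TURBO)])
cv2.imwrite("pics/c5.png",cv2.resize(o,None,fx=4,fy=4,interpolation=0))
for v in range(150,185,2):
    print(v,[(u,)+tuple((P[v,u]*1000).astype(int).tolist()) for u in range(146,194,4) if P[v,u,2]>.04])
```

```text
150 [(146, 480, -97, 166), (150, 466, -95, 149), (174, 495, -51, 174), (178, 491, -46, 168), (182, 494, -39, 170), (186, 489, -34, 163), (190, 497, -26, 170)]
152 [(146, 479, -99, 161), (150, 470, -95, 149), (154, 457, -93, 134), (162, 466, -78, 141), (166, 467, -71, 141), (178, 492, -47, 164), (182, 493, -40, 164), (186, 490, -34, 160), (190, 496, -27, 165)]
154 [(146, 478, -101, 155), (150, 472, -96, 147), (154, 460, -93, 132), (162, 469, -78, 139), (166, 472, -71, 142), (170, 470, -65, 138), (182, 494, -41, 160), (186, 493, -35, 158), (190, 491, -29, 154)]
156 [(146, 475, -103, 147), (150, 475, -97, 145), (154, 463, -94, 131), (162, 474, -78, 140), (166, 476, -71, 140), (170, 473, -65, 136), (182, 495, -42, 157), (186, 493, -36, 154), (190, 481, -31, 138)]
158 [(146, 477, -104, 144), (150, 477, -97, 142), (154, 466, -94, 129), (162, 476, -79, 137), (166, 480, -71, 140), (170, 476, -66, 134), (178, 935, 35, 654), (182, 490, -44, 147), (186, 489, -37, 143), (190, 484, -32, 136)]
160 [(146, 472, -107, 133), (150, 478, -98, 139), (154, 468, -95, 126), (162, 480, -79, 136), (166, 481, 
[... 742 characters left out ...]
66, 481, -77, 116), (170, 482, -70, 116), (174, 476, -65, 107), (186, 492, -42, 122)]
170 [(166, 481, -78, 110), (170, 482, -71, 110), (174, 479, -66, 104), (186, 491, -43, 115)]
172 [(166, 481, -80, 105), (170, 483, -72, 105), (174, 480, -66, 100)]
174 [(166, 479, -81, 97), (170, 483, -74, 100), (174, 480, -68, 94)]
176 [(166, 476, -83, 88), (170, 483, -75, 95), (174, 480, -69, 90), (178, 475, -63, 82)]
178 [(170, 481, -77, 86), (174, 482, -70, 86), (178, 474, -65, 75)]
180 [(170, 482, -78, 82), (174, 480, -71, 78), (178, 476, -65, 71)]
182 [(170, 481, -79, 74), (174, 482, -72, 74), (178, 478, -66, 68), (182, 467, -61, 51)]
184 [(170, 481, -81, 69), (174, 483, -73, 69), (178, 479, -67, 63)]
```

View pics/c5.png

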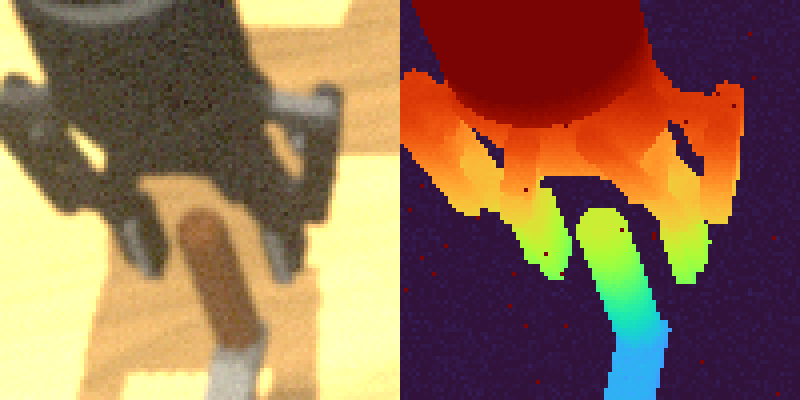

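Tips are now at z≈0.113 on both sides of the handle, so the reported TCP z reads about 40 mm low against the cameras. The earlier 19 mm gap fits a grip on the rounded top. I go 12 mm lower, centre, and close.

```bash
python3 -m handwheel '[[[0,6,2,0,0,0,0.4],[0,12,3,0,0,0,0.4],[0,12,3,0,0,0,0.4],[0,12,3,0,0,0,1],[0,12,3,0,0,0,1],[0,12,3,0,0,0,1],[0,12,3,0,0,0,1],[0,12,3,0,0,0,1]]]' 40
python3 - <<'E'
from h import *
# stroke plan: handle displacement in tool axes, tool x = along -lever (world), y down, z tangential
s=bot.sense();R=s["orientation"];pv=np.array([.5884,-.1007]);g0=np.radians(-13.25)
h=lambda t:pv-.12*np.array([np.cos(g0+t),np.sin(g0+t)])
for t in np.arange(.0,.6,.06):
    dl=np.r_[h(t)-h(0),0];print(round(t,2),(R.T@dl*1000).round(1),"ay",round(-np.degrees(t),1))
E
```

```text
t: 4.4
position: [0.4726, -0.0763, 0.0596]
orientation: [[-0.974, -0.0, -0.226], [0.226, -0.003, -0.974], [-0.0, -1.0, 0.003]]
force: [-2.5, -6.8, 0.9]
finger_gap: 0.0208
0.0 [0. 0. 0.] ay -0.0
0.06 [-0.2  0.   7.2] ay -3.4
0.12 [-0.8  0.  14.4] ay -6.9
0.18 [-1.9  0.1 21.5] ay -10.3
0.24 [-3.4  0.1 28.5] ay -13.8
0.3 [-5.3  0.1 35.5] ay -17.2
0.36 [-7.6  0.1 42.3] ay -20.6
0.42 [-10.3   0.2  49. ] ay -24.1
0.48 [-13.4   0.2  55.5] ay -27.5
0.54 [-16.9   0.2  61.7] ay -30.9
```

```bash
python3 -m handwheel '[[[0,0,10,0,-4,0,1],[-1,0,18,0,-8,0,1],[-2,0,26,0,-12,0,1],[-4,0,34,0,-16,0,1],[-7,0,42,0,-20,0,1],[-10,0,50,0,-24,0,1],[-13,0,58,0,-28,0,1],[-17,0,64,0,-31,0,1],[-19,0,68,0,-33,0,1],[-19,0,68,0,-33,0,1]]]' 40
cat > a.py <<'E'
from h import *
s=bot.sense();p=s["position"];f=lambda q:np.arctan2(-.1007-q[1],.5884-q[0])
print("lever est",f(p)-f([.4726,-.0763]),"r",np.hypot(.5884-p[0],p[1]+.1007),s["force"].round(1),"z",p[2])
b,d=bot.camera("top");P=pts("top",d);hsv=cv2.cvtColor(b,cv2.COLOR_RGB2HSV)
k=(P[...,2]>.083)&(P[...,2]<.097)&(hsv[...,1]<60);k[:,400:]=0;k[:130]=0;k[215:]=0;k[:,:215]=0
N,L,S,C=cv2.connectedComponentsWithStats(k.astype(np.uint8));i=1+np.argmax(S[1:,4])
q=P[L==i];y=np.array([-.0749,.9972,0]);x=np.array([.9972,.0749,0])
cut=np.array([.69402725,.15499882,.055])
t=(q-cut)@y;print("foam centre-derived front y rel cut mm",1000*(np.median(t)+.05),"extent front",1000*np.percentile(t,99),"area",S[i,4],"back",1000*np.percentile(t,1))
E
python3 a.py
python3 - <<'E'
import numpy as np;d=np.load("top0.npz")
E
```

```text
t: 5.4
position: [0.4775, -0.1448, 0.0596]
orientation: [[-0.941, 0.003, 0.34], [-0.34, 0.001, -0.941], [-0.003, -1.0, 0.0]]
force: [3.8, 3.2, -1.0]
finger_gap: 0.0212
lever est 0.586519211850815 r 0.11935355376474058 [ 3.8  3.2 -1. ] z 0.059620787075885036
foam centre-derived front y rel cut mm -23.251363215879074 extent front -24.38926942800214 area 3214 back -122.02072051253973
```

Foam −43 → −24 mm at the end of the stroke, as expected with the run-over. Now I return.

```bash
python3 -m handwheel '[[[0,0,-8,0,4,0,1],[-1,0,-16,0,8,0,1],[-2,0,-24,0,12,0,1],[-4,0,-32,0,16,0,1],[-7,0,-40,0,20,0,1],[-10,0,-48,0,24,0,1],[-14,0,-56,0,28,0,1],[-18,0,-63,0,31,0,1],[-21,0,-67,0,33,0,1],[-21,0,-67,0,33,0,1]]]' 40
python3 a.py
```

```text
t: 6.45
position: [0.4726, -0.0763, 0.0596]
orientation: [[-0.974, -0.001, -0.226], [0.226, -0.004, -0.974], [-0.0, -1.0, 0.004]]
force: [-2.7, -7.0, 1.1]
finger_gap: 0.0209
lever est 7.598592430116402e-05 r 0.11837211696782456 [-2.7 -7.   1.1] z 0.05963211413251788
foam centre-derived front y rel cut mm -27.921462003667298 extent front -29.096129787567293 area 3215 back -126.79871915745406
```

Now −28 mm, exactly two teeth. Second stroke.

```bash
python3 -m handwheel '[[[0,0,10,0,-4,0,1],[-1,0,18,0,-8,0,1],[-2,0,26,0,-12,0,1],[-4,0,34,0,-16,0,1],[-7,0,42,0,-20,0,1],[-10,0,50,0,-24,0,1],[-13,0,58,0,-28,0,1],[-17,0,64,0,-31,0,1],[-19,0,68,0,-33,0,1],[-19,0,68,0,-33,0,1]]]' 40; python3 a.py
python3 -m handwheel '[[[0,0,-8,0,4,0,1],[-1,0,-16,0,8,0,1],[-2,0,-24,0,12,0,1],[-4,0,-32,0,16,0,1],[-7,0,-40,0,20,0,1],[-10,0,-48,0,24,0,1],[-14,0,-56,0,28,0,1],[-18,0,-63,0,31,0,1],[-21,0,-67,0,33,0,1],[-21,0,-67,0,33,0,1]]]' 40
python3 a.py
```

```text
t: 7.5
position: [0.4776, -0.1451, 0.0596]
orientation: [[-0.94, 0.003, 0.34], [-0.34, 0.001, -0.94], [-0.003, -1.0, 0.0]]
force: [3.6, 5.2, -1.2]
finger_gap: 0.021
lever est 0.5886629395926269 r 0.11933994635458411 [ 3.6  5.2 -1.2] z 0.05964325248239979
foam centre-derived front y rel cut mm -9.088612176047256 extent front -10.339301153532308 area 3213 back -107.91586210126793
t: 8.55
position: [0.4725, -0.0763, 0.0596]
orientation: [[-0.974, -0.001, -0.226], [0.226, -0.003, -0.974], [0.0, -1.0, 0.003]]
force: [-2.4, -4.9, 1.9]
finger_gap: 0.0211
lever est 0.00032425469387770134 r 0.1184022364425257 [-2.4 -4.9  1.9] z 0.05961301411452239
foam centre-derived front y rel cut mm -13.87739698791185 extent front -15.095474390515884 area 3214 back -112.77099970242118
```

−14 mm, so one more stroke.

```bash
python3 -m handwheel '[[[0,0,10,0,-4,0,1],[-1,0,18,0,-8,0,1],[-2,0,26,0,-12,0,1],[-4,0,34,0,-16,0,1],[-7,0,42,0,-20,0,1],[-10,0,50,0,-24,0,1],[-13,0,58,0,-28,0,1],[-17,0,64,0,-31,0,1],[-19,0,68,0,-33,0,1],[-19,0,68,0,-33,0,1]]]' 40 >/dev/null; python3 a.py
python3 -m handwheel '[[[0,0,-8,0,4,0,1],[-1,0,-16,0,8,0,1],[-2,0,-24,0,12,0,1],[-4,0,-32,0,16,0,1],[-7,0,-40,0,20,0,1],[-10,0,-48,0,24,0,1],[-14,0,-56,0,28,0,1],[-18,0,-63,0,31,0,1],[-21,0,-67,0,33,0,1],[-21,0,-67,0,33,0,1]]]' 40
python3 a.py
```

```text
lever est 0.5909261428390721 r 0.11934949121038921 [ 4.2  4.9 -0.9] z 0.059625383542077436
foam centre-derived front y rel cut mm 4.924029353311897 extent front 3.8393021840892367 area 3206 back -93.8823146575028
t: 10.65
position: [0.4726, -0.0763, 0.0596]
orientation: [[-0.974, -0.001, -0.226], [0.226, -0.002, -0.974], [0.0, -1.0, 0.002]]
force: [-1.7, -3.0, 2.3]
finger_gap: 0.0211
lever est -0.00016712627426598847 r 0.11838906028994275 [-1.7 -3.   2.3] z 0.059616427684058095
foam centre-derived front y rel cut mm 0.17451911214082239 extent front -1.0372323429105683 area 3222 back -98.69766199752966
```

Flush to within about 1 mm. I release evenly (about half open, centred), then retract straight up and away from the foam.

```bash
python3 -m handwheel '[[[0,0,2,0,0,0,0.4],[0,0,2,0,0,0,0.4],[0,0,2,0,0,0,0.4],[0,0,2,0,0,0,0.4],[0,-30,2,0,0,0,0.4],[0,-70,2,0,0,0,0.4],[0,-110,2,0,0,0,0.4],[40,-130,2,0,0,0,0.4],[80,-130,2,0,0,0,0.4],[120,-130,2,0,0,0,0.4]]]' 40
python3 -m handwheel '[[[0,0,40,0,0,0,0.4],[0,0,80,0,0,0,0.4],[0,0,120,0,0,0,0.4],[0,0,120,0,0,0,0.4],[0,0,120,0,0,0,0.4]]]' >/dev/null
python3 a.py
python3 - <<'E'
from h import *
b,d=bot.camera("top");cv2.imwrite("pics/c6.png",cv2.resize(b[130:330,215:475,::-1],None,fx=3,fy=3,interpolation=2))
P=pts("top",d);hsv=cv2.cvtColor(b,cv2.COLOR_RGB2HSV);k=(P[...,2]>.08)&(P[...,2]<.16)&(hsv[...,1]>90);k[:270]=0;k[320:]=0;k[:,:360]=0;k[:,430:]=0
print("handle",k.sum(),P[k].mean(0).round(4))
E
```

```text
t: 11.7
position: [0.3548, -0.0501, 0.1899]
orientation: [[-0.974, 0.002, -0.228], [0.228, -0.0, -0.974], [-0.002, -1.0, -0.0]]
force: [-0.7, 0.5, 0.5]
finger_gap: 0.0512
lever est 0.45879312330632294 r 0.26872905828983734 [-0.3 -0.2 -0.9] z 0.18924324919014848
foam centre-derived front y rel cut mm 0.15508793165630586 extent front -1.0390041051662027 area 3215 back -98.67725103316441
handle 270 [ 0.473  -0.0723  0.1269]
```

View pics/c6.png

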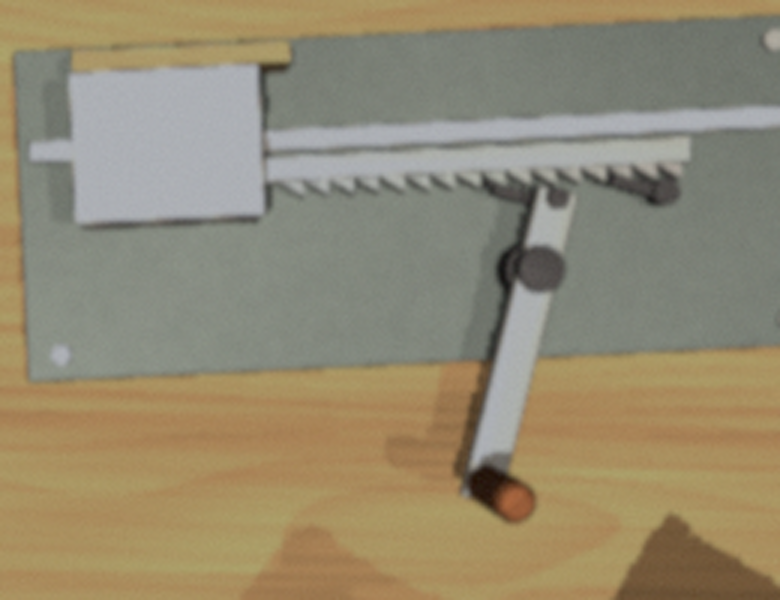

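The foam's front edge (70,75) and the cheek's end (72,50) line up. The lever is back at its starting pose (handle 0.473, −0.072, as at the start), and the gripper is clear.

```bash
python3 -c "
from bench import bot
print(bot.finish_job())"
```

```text
the job is handed in; nothing more can be done
None
```

I gripped the handle, pumped three full strokes (lever at about 0 to 0.59 rad and back), let go, retracted clear and handed the job in at about 12.5 s. No verdict was reported.

**Foam:** After each stroke the front face measured −28, −14 and +0.2 mm from the cheek's end. A second estimate from the foam's front edge gave −1.0 mm, and the last picture shows the two level.

**Lever:** The handle is back at its starting position to within 1 mm, which puts the lever at its rest stop. The gripper was clear of everything, and I saw no contact with the foam or carriage.

**Disagreement:** The reported TCP height read about 40 mm lower than the camera's view of the fingertips. My first grip therefore caught only the handle's rounded top (19 mm gap). I trusted the cameras, went about 30 mm lower and gripped again (21 mm gap), and that grip held through all three strokes.

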